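# Hold the spring clip open around the plant card

### The arm

A 6-joint arm with a two-finger parallel gripper is mounted at the origin on the work surface. World frame = base frame: x ahead of the robot, y to its left, z up, the work surface at z = 0. Lengths are in m, angles in rad, forces in N, time in s.
With the tool pointing down it reaches from about 0.35 to 0.725 m from the base axis. Payload 4.3 kg.
Tool frame: the origin (TCP) lies at the very end of the fingers, on their centre line; the grasp point (between the pads) lies 19 mm behind it (grip_depth is the distance from the TCP to the grasp point, in m); z points along the fingers, y is the line along which they close (so a half turn about z gives the same grasp; the last joint's range is limited). The gripper opens to 85 mm and grips with 20 to 120 N. Pads are 22 mm wide; open, the fingers measure 114 mm over their backs; the gripper's body (76 mm by 85 mm) begins 54 mm behind the grasp point. The pads swing forward as they close: fully open they stand 13 mm farther back than shut.
Start: joints at [1.044, 0.377, 0.081, 1.274, 0, 1.46], TCP at [0.233, 0.526, 0.231] pointing down, gripper open.
Joint ranges: [-2.72, 2.72], [-0.84, 1.66], [-1.02, 1.22], [-1.77, 2.12], [-1.37, 1.28], [-3.14, 3.14]. Speed limits (rad/s): [2.57, 2.57, 3.14, 3.14, 3.14, 3.14].

### API

Orientations are given as [roll, pitch, yaw] about the fixed x, y, z axes, in that order (R = Rz(yaw) Ry(pitch) Rx(roll)).
In Python, from plant import get_obs, capture, calibration, hand_in, grip_depth gives the robot as it stands.
- The arm moves only by the tool apply_moves, never from a script. Its argument "rows" is a list of rows, each a list of 2 entries, a list of its own where there are three numbers: the shift along the world's x, y, z each as a share of 0.05 m, from -1 to 1, then the turn, a rotation vector about the world's x, y, z each as a share of 5 degrees, from -1 to 1. A call has 1 to 20 rows; each row shifts and turns the commanded pose from where the row before left it; what a row does not reach is not made up. A row lasts 1/10 s, in which the tool goes at most 50 mm and 8.59 degrees, less where a joint would pass 70% of its speed; a pose out of reach is approached as far as the arm can. A call with a number of a shift or a turn outside -1 to 1 is refused whole. A call with a gripper value outside its range is refused whole. "fingers" is the opening, from -1 (shut) to 1 (fully open), set as the call begins (left out, the last holds). The fingers move at their own pace and stop on an object; "force" is the grip in N (left out, the last holds). Time passes only in rows, so rows that do not move let the fingers close. It gives the time, the measured TCP pose, the force, the opening and the grip force at its end, in the units of the state.
- get_obs(): the state, without advancing time (a new reading comes with each control period).
- capture(name): name is "scene" or "top" or "wrist"; returns the picture (384x512x3 uint8, blue, green, red); there is no depth.
- calibration(name): a dict with "camera_matrix" (3x3 intrinsics, pixels), "k1" (the pictures are not rectified: a ray, as slopes to the right and down, at radius r is drawn at 1 + k1 r^2 times it, then the intrinsics apply), "rvec" (rotation vector, rad) and "tvec" (3), from world to camera coordinates, as OpenCV has them; the wrist camera has in their place "mount" (4x4, takes a point from camera to tool coordinates, whose origin is the TCP and whose axes are the flange's). Camera axes: x right, y down, z forward; pixel columns grow to the right and rows downward; lengths in m; the calibration is good to about 2 mm. A picture is of the moment at which its call begins: read the wrist's pose just before it. calibration takes no time and is no camera call.
- hand_in(): hands the job in; it is judged then, once.
The state is a dict: "clock": time; "joints": joint angles; "qd": joint speeds; "joint_efforts": joint torques, N m; "tcp_pos": TCP position; "eef_rot": TCP orientation; "contact_force": force on the tool from outside, world axes, zero at the start; "ft_torque": the same for the moment, N m; "opening": opening from 0.0 (shut) to 1.0 (fully open); "finger_force": force on a finger pad.
Only numpy, scipy, OpenCV 4.12 (cv2) and the standard library are available. Lean on these libraries where they do the work, as an engineer would, in place of code of your own. Each camera call takes 0.05 s, during which the arm holds its last target. There are 200 camera calls.

### The job

First turn the potting turntable anticlockwise (seen from above) by its upright peg until it clicks into its end notch, so that the free upright edge of the white card faces the robot's side. Then pick up the black spring clip by its tails, squeeze it wide open against its spring, and bring its gaping jaws, level, around that edge at about mid-height, well past the jaw tips and not touching the card. Finish while still holding the clip there, squeezed open, so a second card can be slipped in; leave the tray, the rake and the pot feet where they are.

Things in the scene. Friction and masses are not known exactly. Their poses are not given: they have to be found in the camera images.
- tt_base: Fixed base of the round potting turntable. Origin on the table, on the turning axis; x points away from the robot, within 0.3 rad of yaw. Carries a wooden disc, 226 mm wide, top 38 mm above the table, with a fixed olive pot in its middle (88 mm wide, top 102 mm above the table). A bracket with a sprung brass roller stands at its +x side, 114 to 139 mm from the axis, 40 mm high.
- turntable (a joint): Turning angle of the disc about the vertical axis, rad, growing anticlockwise seen from above. Starts between 0 and 0.45; the click notch is at 1.571 (a quarter turn from 0), with a hard stop just behind it at 1.606. About 1 N at the peg turns it, about 5 N takes it over the click; it stays where it is left.
- peg_top (a point): Centre of the top of the steel peg that turns the disc: upright, round, 16 mm across, standing 38 mm above the disc (76 mm above the table), 95 mm from the turning axis. Seen from the base's frame its direction from the axis is pi + the joint value (so it starts on the robot's side and ends on the base's -y side).
- card: Stiff white card fixed upright on the disc, 3 mm thick, 45 mm wide, 70 mm high (46 to 116 mm above the table). Origin: mid-height (81 mm above the table) of its free outer edge, 103 mm from the axis; x points inwards to the axis, y across the thickness, z up. It stands a quarter turn clockwise of the peg; in the notch its x is the base's x. A foot 14 mm high holds its inner end.
- card_edge (a point): The same point as the card's origin: middle of its free upright edge.
- clip: Black spring clip with grey jaw tips, lying on its side left or right of the turntable, jaws pointing roughly away from the robot; 98 mm long, 22 mm high, about 70 g. Origin: lower end of its 12 mm hinge pin, at the clip's underside; x along its middle line to the jaws, z up along the pin. Closed, the jaws meet at x = 38 to 48 mm; the tails end at x = -50 mm.
- clip_tails (a point): Where to squeeze: between the tails at mid-height, 36 mm behind the pin (clip x = -36 mm). The tails are splayed 0.3 rad each, 53 mm over their ends. Squeezed along clip y they open the jaws evenly: 6 N begins it, 12 N opens fully, when the outer tail faces are parallel, 22 mm apart. It springs shut if let go.
- clip_mouth (a point): Middle of the mouth, 27 mm ahead of the pin on the middle line, at mid-height (11 mm above the underside). Fully open each jaw has swung out 0.3 rad, so the tips are 28 mm apart and at least 20 mm is clear between the jaws from x = 8 mm to the tips at x = 46 mm. The clip's x axis stays midway between its jaws.
- clip_left (a joint): Angle, rad, by which the clip's left jaw has swung out: 0 closed, 0.3 fully open (the right jaw always swings the same).
- tray: Bystander: white plastic seedling tray, 130 x 190 x 45 mm, loose; origin under its centre.
- rake: Bystander: root rake with a dark wooden handle and three steel prongs, 225 mm long, 22 mm high, loose, lying along its x; origin below the front end of the handle.
- feet: Bystander: round dark silicone pot feet set, 64 mm across, 20 mm high, loose; origin under its centre.
Mind the look-alikes: they are no part of the job. There is more than one size of the clip; the one meant has the size given above.

How it is judged:
On the way, in this order (a step that is already met when the one before it is completed fails the run):
1. the turntable is turned into its click notch (value of joint turntable above 1.53 rad), for 0.2 s.
2. the clip is picked up off the table (height (world z) of clip above 0.03 m), for 0.2 s.
At the end, for the whole second after the job is handed in: Turntable joint over 1.53. Clip gripped (over 3 N), still, each jaw open over 0.2 rad; mid card edge 12-40 mm ahead of the pin, within 9 mm of the middle line, 20 mm of mid-height; clip level to 0.25, in line to 0.3 rad, off the card (under 0.5 N). Bystanders moved under 30 mm (value of joint turntable above 1.53 rad and value of joint clip_left above 0.2 rad and x of card_edge in the frame of clip between 0.012 and 0.04 m and y of card_edge in the frame of clip between -0.009 and 0.009 m and z of card_edge in the frame of clip between -0.009 and 0.031 m and angle between the z axis of clip and the z axis of card, either way round below 0.25 rad and angle between the x axis of clip and the x axis of card, either way round below 0.3 rad and contact force between clip and card below 0.5 N and contact force between the fingers and clip above 3 N and linear speed of clip below 0.03 m/s and distance of each of tray, rake, feet from where it was at the start of the episode below 0.03 m); the arm keeps its last pose, push and grip.
It fails at once if a bystander (tray, rake or pot feet) is pushed away (distance of any of tray, rake, feet from where it was at the start of the episode above 0.03 m).
It also fails if it takes over 54 s, if anything falls off the work surface, if the arm or the gripper's body presses on something with over 40 N, if the wrist force passes 120 N, or if a joint passes its speed limit or range.

## Working session

There is one attempt and no reset: what is moved stays moved. The work goes in short steps, Python scripts to look and compute and a tool call to move; the robot and the scene stay as the last step left them, time stands still between calls to the robot, and variables do not carry over. Pictures are saved under pics/ and viewed, at most 10 in all, crops included, and the job is handed in when it is done.

Besides the shell and the picture viewer there is one more tool, called as name([rows], argument=value, ...), one row to a line, values as JSON. apply_moves: Moves the arm, as the interface text tells. Its arguments: {"type":"object","properties":{"rows":{"type":"array"},"fingers":{"type":"number"},"force":{"type":"number"}},"required":["rows"]}

```bash
ls; mkdir -p pics
cat > h.py <<'E'
import numpy as np, cv2
from plant import get_obs, capture, calibration, hand_in, grip_depth
from scipy.spatial.transform import Rotation as R
def ray(name,u,v,obs=None):
    c=calibration(name);K=np.array(c["camera_matrix"]);k=c["k1"]
    d=np.array([(u-K[0,2])/K[0,0],(v-K[1,2])/K[1,1]]);s=d.copy()
    for _ in range(20): s=d/(1+k*(s@s))
    r=np.array([s[0],s[1],1.])
    if "mount" in c:
        M=np.array(c["mount"]);Rt=R.from_euler('xyz',obs["eef_rot"]).as_matrix()
        return Rt@M[:3,3]+np.array(obs["tcp_pos"]),Rt@M[:3,:3]@r
    Rm=cv2.Rodrigues(np.array(c["rvec"],float))[0];t=np.array(c["tvec"],float).ravel()
    return -Rm.T@t,Rm.T@r
def onz(name,u,v,z,obs=None):
    o,d=ray(name,u,v,obs);return o+d*(z-o[2])/d[2]
def proj(name,P,obs=None):
    c=calibration(name);K=np.array(c["camera_matrix"])
    if "mount" in c:
        M=np.array(c["mount"]);Rt=R.from_euler('xyz',obs["eef_rot"]).as_matrix()
        p=M[:3,:3].T@(Rt.T@(np.array(P)-obs["tcp_pos"])-M[:3,3])
    else: p=cv2.Rodrigues(np.array(c["rvec"],float))[0]@np.array(P)+np.array(c["tvec"],float).ravel()
    s=p[:2]/p[2];s=s*(1+c["k1"]*(s@s));return K[0,0]*s[0]+K[0,2],K[1,1]*s[1]+K[1,2]
E
python3 - <<'E'
from h import *
print(get_obs())
a=capture("top");b=capture("scene");cv2.imwrite("pics/top.png",a);cv2.imwrite("pics/scene.png",b)
for n in("top","scene"): print(ray(n,256,192))
print(calibration("wrist"),grip_depth)
E
```

```text
pics
{'clock': 0.0, 'joints': array([1.04371245e+00, 3.78093504e-01, 7.96706504e-02, 1.27439988e+00,
       1.19683375e-05, 1.46045819e+00]), 'qd': array([ 0.00097035,  0.00044607,  0.00170201,  0.00194568,  0.00011859,
       -0.00042252]), 'joint_efforts': array([-9.87338972e-04, -4.63601768e+01,  2.69875878e+01,  2.07592308e-02,
        1.35069649e-04, -5.57689489e-06]), 'tcp_pos': array([0.23244209, 0.52522913, 0.23036082]), 'eef_rot': array([-3.13957989e+00, -2.35031723e-04,  2.72484666e+00]), 'contact_force': array([ 0.03659373,  0.15629224, -0.01403597]), 'ft_torque': array([-0.01501244,  0.01580059,  0.07296398]), 'finger_force': 0.0, 'opening': 1.0008497309055968}
(array([0.42307348, 0.04047026, 1.34988326]), array([ 0.045332  , -0.01015419, -0.99898022]))
(array([ 0.86344004, -0.47315932,  0.9628471 ]), array([-0.33668578,  0.47889622, -0.81086094]))
{'camera_matrix': array([[275.18379505,   0.        , 254.12677403],
       [  0.        , 275.18379505, 192.76863452],
       [  0.        ,   0.        ,   1.        ]]), 'k1': 0.012911293633426982, 'mount': array([[-5.50897765e-04, -9.53016812e-01, -3.02916906e-01,
         7.76359515e-02],
       [ 9.99999822e-01, -5.95059049e-04,  5.34919323e-05,
         8.40246799e-04],
       [-2.31232157e-04, -3.02916823e-01,  9.53016970e-01,
        -1.42262231e-01],
       [ 0.00000000e+00,  0.00000000e+00,  0.00000000e+00,
         1.00000000e+00]])} 0.0187
```

View pics/top.png

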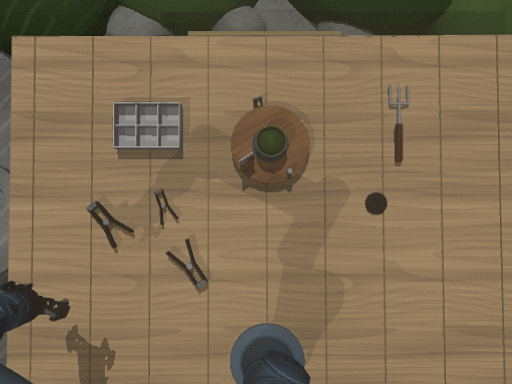

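View pics/scene.png

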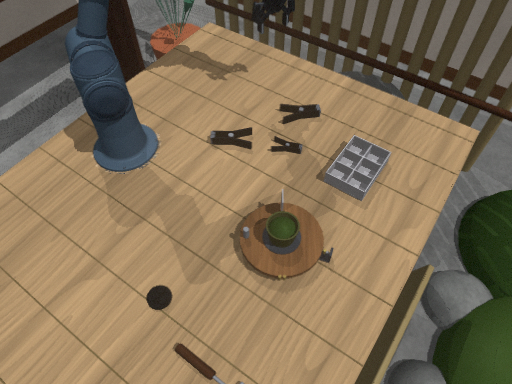

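The top view (x up, y left) shows the turntable at about (270,145), peg near (290,171), bracket near (258,102) and card near (247,157). There are three clips. The small one at (165,205) has its jaws up and is about 34 px ≈ 98 mm long, so it is the one meant. The other two are larger, about 137 mm.

Run:
```python
from h import *
a=cv2.imread("pics/top.png")
c=a[90:230,145:315];cv2.imwrite("pics/crop.png",cv2.resize(c,None,fx=4.2,fy=4.2,interpolation=cv2.INTER_CUBIC))
```

```text
(no output)
```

View pics/crop.png

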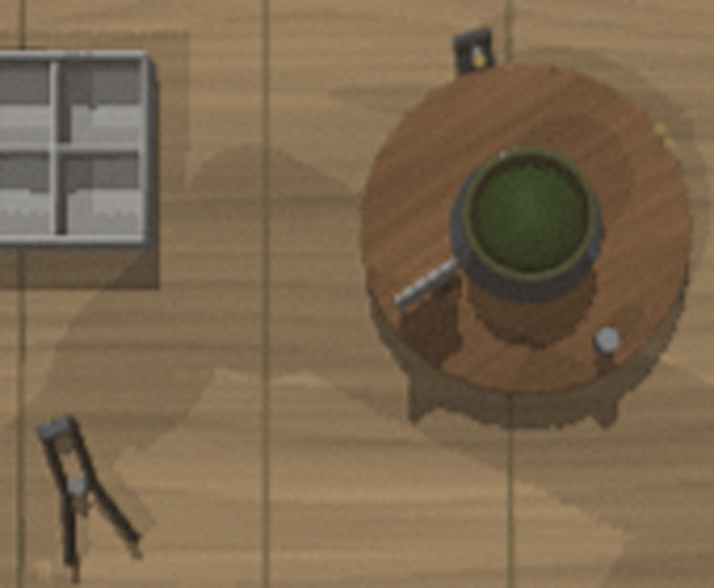

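In the 4.2× crop (offset 145,90):
- **Turntable:** disc centre about (526,228), peg top (607,340), card outer end (399,299), bracket (475,50).
- **Clip:** pin (77,487), jaws (57,428), tail ends (71,570) and (137,545).

Run:
```python
from h import *
f=lambda u,v,z:onz("top",145+u/4.2,90+v/4.2,z)
C=f(526,228,.038);P=f(607,340,.076);K=f(399,299,.116);B=f(475,50,.04)
pin=f(77,487,.022);J=f(57,428,.022);t1=f(71,572,.022);t2=f(138,547,.022)
for n,x in dict(C=C,P=P,K=K,B=B,pin=pin,J=J,t1=t1,t2=t2,disc_diam=f(692,228,.038)-f(360,228,.038)).items(): print(n,x.round(4))
for n,x in dict(P=P,K=K,B=B).items():
    d=x-C;print(n,np.hypot(*d[:2]),np.arctan2(d[1],d[0]))
for x in (J,(t1+t2)/2): d=x-pin;print(np.hypot(*d[:2]),np.arctan2(d[1],d[0]))
print(np.linalg.norm(t1-t2))
a=onz("scene",246,231,.076);b=onz("scene",230,134,.022);print(a,onz("scene",286,145,.022))
```

```text
C [ 0.6185 -0.014   0.038 ]
P [ 0.5387 -0.0653  0.076 ]
K [0.5617 0.0704 0.116 ]
B [0.7398 0.0201 0.04  ]
pin [0.4443 0.2928 0.022 ]
J [0.4847 0.3066 0.022 ]
t1 [0.3864 0.2967 0.022 ]
t2 [0.4032 0.2511 0.022 ]
disc_diam [-0.0008 -0.2252  0.    ]
P 0.09488188913698314 -2.5704819779379955
K 0.10171879737547955 2.163047786310813
B 0.1260001026222519 0.27410836147952733
0.04265367440212617 0.3289626859786663
0.05297551706134944 -2.776796091830134
0.04857869983136996
[ 0.54538758 -0.06694197  0.076     ] [0.44528357 0.29219025 0.022     ]
```

apply_moves([
  [[0.44, -0.84, 0], [0, 0, 0.8]],
  [[0.44, -0.84, 0], [0, 0, 0.8]],
  [[0.44, -0.84, 0], [0, 0, 0.8]],
  [[0.44, -0.84, 0], [0, 0, 0.8]],
  [[0.44, -0.84, 0], [0, 0, 0.8]],
  [[0.44, -0.84, 0], [0, 0, 0.8]],
  [[0.44, -0.84, 0], [0, 0, 0.8]],
  [[0.44, -0.84, 0], [0, 0, 0.8]],
  [[0.44, -0.84, 0], [0, 0, 0.8]],
  [[0.44, -0.84, 0], [0, 0, 0.8]],
  [[0.44, -0.84, 0], [0, 0, 0.8]],
  [[0.44, -0.84, 0], [0, 0, 0.8]],
  [[0.44, -0.84, 0], [0, 0, 0.8]],
  [[0.44, -0.84, 0], [0, 0, 0.8]],
  [[0, 0, 0], [0, 0, 0]],
  [[0, 0, 0], [0, 0, 0]],
], fingers=1, force=20)

```text
clock: 1.7
tcp_pos: [0.5405, -0.0629, 0.2305]
eef_rot: [3.14, -0.001, -2.584]
contact_force: [-0.6, 0.5, -1.0]
opening: 0.997
finger_force: 0.0
```

apply_moves([
  [[-0.04, -0.05, -0.6], [0, 0, 0.15]],
  [[0, 0, -0.6], [0, 0, 0]],
  [[0, 0, -0.6], [0, 0, 0]],
  [[0, 0, -0.6], [0, 0, 0]],
  [[0, 0, -0.6], [0, 0, 0]],
  [[0, 0, -0.56], [0, 0, 0]],
  [[0, 0, 0], [0, 0, 0]],
])

```text
clock: 2.4
tcp_pos: [0.5342, -0.062, 0.0498]
eef_rot: [3.135, -0.006, -2.566]
contact_force: [-0.6, -0.5, -0.1]
opening: 1.003
finger_force: 0.0
```

apply_moves([
  [[0, 0, 0], [0, 0, 0]],
  [[0, 0, 0], [0, 0, 0]],
  [[0, 0, 0], [0, 0, 0]],
  [[0, 0, 0], [0, 0, 0]],
  [[0, 0, 0], [0, 0, 0]],
  [[0, 0, 0], [0, 0, 0]],
  [[0, 0, 0], [0, 0, 0]],
  [[0, 0, 0], [0, 0, 0]],
  [[0, 0, 0], [0, 0, 0]],
  [[0, 0, 0], [0, 0, 0]],
], fingers=-1, force=20)

```text
clock: 3.4
tcp_pos: [0.5396, -0.0649, 0.0543]
eef_rot: [-3.141, 0.001, -2.568]
contact_force: [-0.3, 0.6, 5.6]
opening: 0.178
finger_force: 20.5
```

Run:
```python
import numpy as np
a=np.linspace(-2.571,-1.28,19);p=0.095*np.c_[np.cos(a),np.sin(a)]
print((np.diff(p,axis=0)/.05).round(2).tolist(),np.degrees(a[1]-a[0])/5)
```

```text
[[0.08, -0.11], [0.09, -0.11], [0.09, -0.1], [0.1, -0.09], [0.11, -0.09], [0.11, -0.08], [0.12, -0.07], [0.12, -0.06], [0.13, -0.05], [0.13, -0.04], [0.13, -0.03], [0.13, -0.02], [0.14, -0.01], [0.14, -0.0], [0.14, 0.01], [0.14, 0.02], [0.13, 0.02], [0.13, 0.03]] 0.8218761261265477
```

apply_moves([
  [[0.08, -0.11, 0], [0, 0, 0.82]],
  [[0.09, -0.11, 0], [0, 0, 0.82]],
  [[0.09, -0.1, 0], [0, 0, 0.82]],
  [[0.1, -0.09, 0], [0, 0, 0.82]],
  [[0.11, -0.09, 0], [0, 0, 0.82]],
  [[0.11, -0.08, 0], [0, 0, 0.82]],
  [[0.12, -0.07, 0], [0, 0, 0.82]],
  [[0.12, -0.06, 0], [0, 0, 0.82]],
  [[0.13, -0.05, 0], [0, 0, 0.82]],
  [[0.13, -0.04, 0], [0, 0, 0.82]],
  [[0.13, -0.03, 0], [0, 0, 0.82]],
  [[0.13, -0.02, 0], [0, 0, 0.82]],
  [[0.14, -0.01, 0], [0, 0, 0.82]],
  [[0.14, 0, 0], [0, 0, 0.82]],
  [[0.14, 0.01, 0], [0, 0, 0.82]],
  [[0.14, 0.02, 0], [0, 0, 0.82]],
  [[0.13, 0.02, 0], [0, 0, 0.82]],
  [[0.13, 0.03, 0], [0, 0, 0.82]],
  [[0, 0, 0], [0, 0, 0]],
  [[0, 0, 0], [0, 0, 0]],
])

```text
clock: 5.4
tcp_pos: [0.6484, -0.1041, 0.0544]
eef_rot: [-3.139, -0.002, -1.281]
contact_force: [2.8, -0.4, 4.5]
opening: 0.172
finger_force: 20.4
```

Run:
```python
from h import *
o=get_obs();print(o["tcp_pos"],o["contact_force"])
d=o["tcp_pos"][:2]-np.array([.6185,-.014]);print(np.hypot(*d),np.arctan2(d[1],d[0]))
```

```text
[ 0.64836459 -0.1040715   0.05436987] [ 2.79542525 -0.35099859  4.53929927]
0.0948934570352686 -1.250637800236468
```

apply_moves([
  [[0.04, 0.01, 0], [0, 0, 0]],
  [[0.04, 0.01, 0], [0, 0, 0]],
  [[0, 0, 0], [0, 0, 0]],
  [[0, 0, 0], [0, 0, 0]],
])

```text
clock: 5.8
tcp_pos: [0.6498, -0.1037, 0.0543]
eef_rot: [3.14, -0.002, -1.281]
contact_force: [-2.7, -1.7, 9.1]
opening: 0.174
finger_force: 20.8
```

apply_moves([
  [[0, 0, 0], [0, 0, 0]],
  [[0, 0, 0], [0, 0, 0]],
  [[0, 0, 0], [0, 0, 0]],
  [[0, 0, 0], [0, 0, 0]],
  [[0, 0, 0], [0, 0, 0]],
], fingers=1)

```text
clock: 6.3
tcp_pos: [0.6505, -0.1026, 0.053]
eef_rot: [3.141, 0.0, -1.28]
contact_force: [-0.6, -0.5, 0.5]
opening: 0.99
finger_force: 0.0
```

apply_moves([
  [[0, 0, 0.6], [0, 0, 0]],
  [[0, 0, 0.8], [0, 0, 0]],
  [[0, 0, 0.8], [0, 0, 0]],
  [[0, 0, 0.8], [0, 0, 0]],
  [[-0.9, 0.9, 0], [0, 0, -0.9]],
  [[-0.9, 0.9, 0], [0, 0, -0.9]],
  [[-0.9, 0.9, 0], [0, 0, -0.9]],
  [[-0.9, 0.9, 0], [0, 0, -0.9]],
  [[-0.9, 0.9, 0], [0, 0, -0.9]],
  [[-0.2, 0.9, 0], [0, 0, -0.9]],
  [[0, 0.9, 0], [0, 0, -0.9]],
  [[0, 0.9, 0], [0, 0, -0.9]],
  [[0, 0, 0], [0, 0, -0.9]],
  [[0, 0, 0], [0, 0, -0.9]],
  [[0, 0, 0], [0, 0, -0.9]],
  [[0, 0, 0], [0, 0, -0.9]],
  [[0, 0, 0], [0, 0, -0.9]],
  [[0, 0, 0], [0, 0, -0.9]],
  [[0, 0, 0], [0, 0, -0.9]],
  [[0, 0, 0], [0, 0, -0.9]],
])

```text
clock: 8.3
tcp_pos: [0.4639, 0.2091, 0.2033]
eef_rot: [3.142, -0.0, -2.54]
contact_force: [-0.3, -0.2, -0.2]
opening: 1.004
finger_force: 0.0
```

Run:
```python
from h import *
o=get_obs();print(o["clock"],o["tcp_pos"],o["eef_rot"])
a=capture("top");w=capture("wrist")
c=cv2.resize(a[90:230,215:330],None,fx=4.2,fy=4.2,interpolation=cv2.INTER_CUBIC)
cv2.imwrite("pics/t2.png",c);cv2.imwrite("pics/w2.png",w)
```

```text
8.3 [0.46393534 0.20911909 0.20331384] [ 3.14151149e+00 -2.95588136e-05 -2.53971289e+00]
```

View pics/t2.png

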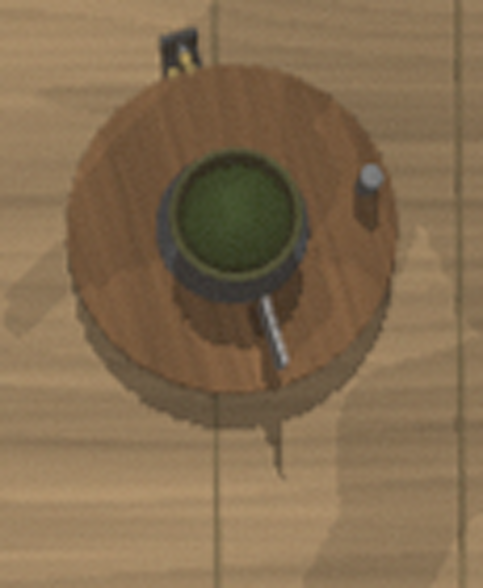

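View pics/w2.png

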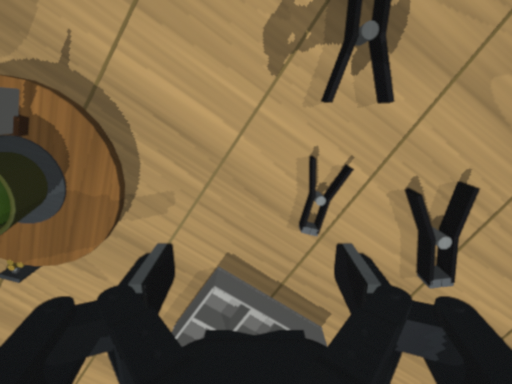

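The top crop (offset 215,90, 4.2×) shows the peg at (371,177) and the card's outer edge at (282,364), inner at (265,300), now facing the robot. In the wrist view the small clip's pin is at (321,201), jaw end at (310,231), and tail ends at (313,153) and (349,166).

Run:
```python
from h import *
o=get_obs()
f=lambda u,v,z:onz("top",215+u/4.2,90+v/4.2,z)
C=f(233,228,.038);P=f(371,177,.076);K=f(282,364,.116);K2=f(265,300,.116)
g=lambda u,v:onz("wrist",u,v,.022,o)
pin,J,t1,t2=g(321,201),g(310,231),g(313,153),g(349,166)
for n,x in dict(C=C,P=P,K=K,K2=K2,pin=pin,J=J,t1=t1,t2=t2).items():print(n,x.round(4))
for n,x in dict(P=P,K=K).items():
    d=x-C;print(n,np.hypot(*d[:2]),np.arctan2(d[1],d[0]))
d=K2-K;print("card",np.linalg.norm(d),np.arctan2(d[1],d[0]))
for x in (J,(t1+t2)/2): d=x-pin;print(np.hypot(*d[:2]),np.arctan2(d[1],d[0]))
print(np.linalg.norm(t1-t2))
w=cv2.imread("pics/w2.png")[135:245,270:380];cv2.imwrite("pics/w2c.png",cv2.resize(w,None,fx=5,fy=5,interpolation=cv2.INTER_CUBIC))
```

```text
C [ 0.6185 -0.0147  0.038 ]
P [ 0.6463 -0.1043  0.076 ]
K [ 0.5198 -0.0421  0.116 ]
K2 [ 0.5607 -0.0315  0.116 ]
pin [0.4466 0.2989 0.022 ]
J [0.4866 0.313  0.022 ]
t1 [0.4051 0.2534 0.022 ]
t2 [0.393  0.2985 0.022 ]
P 0.09379139712620951 -1.2699747567184783
K 0.10244227543695422 -2.870281001864005
card 0.04225672062839676 0.2531094021131284
0.04248141566979234 0.33857101785237725
0.05275165484472189 -2.691846596882329
0.04665804792826832
```

View pics/w2c.png

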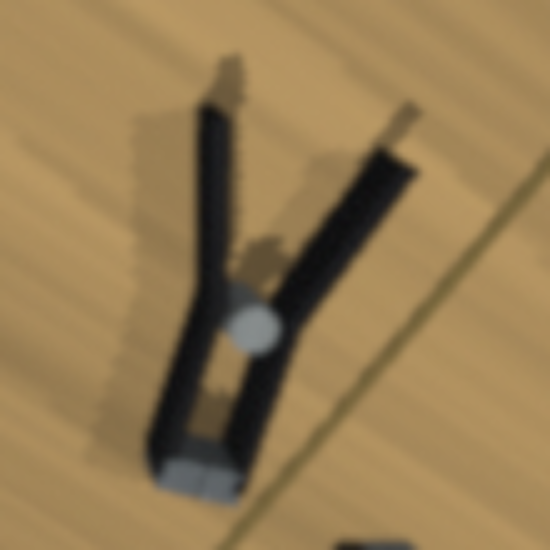

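Run:
```python
from h import *
o=get_obs()
g=lambda u,v:onz("wrist",270+u/5,135+v/5,.022,o)
pin,J,t1,t2=g(253,328),g(197,488),g(200,108),g(412,172)
print(pin,J,t1,t2)
for x in (J,(t1+t2)/2): d=x-pin;print(np.hypot(*d[:2]),np.arctan2(d[1],d[0]))
print(np.linalg.norm(t1-t2), np.arctan2(*(t1-t2)[:2]))
```

```text
[0.44644685 0.29816278 0.022     ] [0.48887419 0.31377889 0.022     ] [0.41051227 0.25318503 0.022     ] [0.39385476 0.30455803 0.022     ]
0.04520997915785857 0.35267872106433823
0.04828451816086507 -2.730585451434268
0.05400609004097087 2.8280425055914837
```

apply_moves([
  [[-0.26, 0.37, -0.4], [0, 0, -0.69]],
  [[-0.26, 0.37, -0.4], [0, 0, -0.69]],
  [[-0.26, 0.37, -0.4], [0, 0, -0.69]],
  [[-0.26, 0.37, -0.4], [0, 0, -0.69]],
  [[0, 0, 0], [0, 0, 0]],
  [[0, 0, 0], [0, 0, 0]],
])

```text
clock: 9.0
tcp_pos: [0.4117, 0.2829, 0.1232]
eef_rot: [-3.141, -0.001, -2.775]
contact_force: [0.8, -0.3, 0.1]
opening: 1.0
finger_force: 0.0
```

Run:
```python
from h import *
o=get_obs();print(o["clock"],o["tcp_pos"],o["eef_rot"])
w=capture("wrist");cv2.imwrite("pics/w3.png",w)
```

```text
9.0 [0.4116764  0.28294427 0.12324507] [-3.14099660e+00 -8.30645520e-04 -2.77452193e+00]
```

View pics/w3.png

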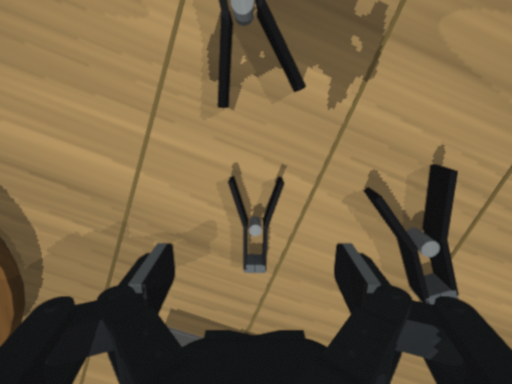

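The clip is squarely aligned: tail ends (231,180) and (282,180), pin (255,230), jaws (255,270), all about column 255.

Run:
```python
from h import *
o=get_obs()
g=lambda u,v:onz("wrist",u,v,.022,o)
for p in [(255,230),(255,269),(231,180),(282,180)]:print(g(*p).round(4))
pin=g(255,230);d=np.array([g(255,269)-(g(231,180)+g(282,180))/2])[0];y=np.arctan2(d[1],d[0]);print(y,pin[:2]-.036*np.array([np.cos(y),np.sin(y)]))
t=.5*(g(231,180)+g(282,180));print(np.linalg.norm(t-pin),np.linalg.norm(g(255,269)-pin),np.linalg.norm(g(231,180)-g(282,180)))
```

```text
[0.4484 0.2982 0.022 ]
[0.4891 0.3138 0.022 ]
[0.4093 0.2596 0.022 ]
[0.3925 0.3033 0.022 ]
0.35151361410016957 [0.41458324 0.28582354]
0.050338218765112464 0.04362156603764555 0.0467933780746254
```

apply_moves([
  [[0.06, 0.06, -0.4], [0, 0, -0.18]],
  [[0, 0, -0.4], [0, 0, 0]],
  [[0, 0, -0.4], [0, 0, 0]],
  [[0, 0, -0.4], [0, 0, 0]],
  [[0, 0, -0.4], [0, 0, 0]],
  [[0, 0, -0.36], [0, 0, 0]],
  [[0, 0, 0], [0, 0, 0]],
  [[0, 0, 0], [0, 0, 0]],
])

```text
clock: 9.85
tcp_pos: [0.4162, 0.2858, 0.0062]
eef_rot: [3.142, 0.001, -2.794]
contact_force: [-0.6, -0.4, 0.5]
opening: 1.0
finger_force: 0.0
```

apply_moves([
  [[0, 0, 0], [0, 0, 0]],
  [[0, 0, 0], [0, 0, 0]],
  [[0, 0, 0], [0, 0, 0]],
  [[0, 0, 0], [0, 0, 0]],
  [[0, 0, 0], [0, 0, 0]],
  [[0, 0, 0], [0, 0, 0]],
  [[0, 0, 0], [0, 0, 0]],
  [[0, 0, 0], [0, 0, 0]],
  [[0, 0, 0], [0, 0, 0]],
  [[0, 0, 0], [0, 0, 0]],
  [[0, 0, 0], [0, 0, 0]],
  [[0, 0, 0], [0, 0, 0]],
], fingers=-1, force=35)

```text
clock: 11.05
tcp_pos: [0.4166, 0.2868, 0.0072]
eef_rot: [3.141, 0.004, -2.793]
contact_force: [-1.3, -1.5, 9.0]
opening: 0.236
finger_force: 34.4
```

apply_moves([
  [[0, 0, 0.3], [0, 0, 0]],
  [[0, 0, 0.5], [0, 0, 0]],
  [[0, 0, 0.5], [0, 0, 0]],
  [[0, 0, 0.5], [0, 0, 0]],
  [[0, 0, 0.5], [0, 0, 0]],
  [[0, 0, 0.5], [0, 0, 0]],
  [[0, 0, 0], [0, 0, 0]],
  [[0, 0, 0], [0, 0, 0]],
  [[0, 0, 0], [0, 0, 0]],
])

```text
clock: 11.95
tcp_pos: [0.4141, 0.2857, 0.1442]
eef_rot: [-3.141, -0.002, -2.793]
contact_force: [-1.0, 0.3, -0.1]
opening: 0.236
finger_force: 34.7
```

Run:
```python
from h import *
o=get_obs();print(o["clock"],o["tcp_pos"],o["eef_rot"],o["opening"],o["finger_force"])
w=capture("wrist");cv2.imwrite("pics/w4.png",w)
```

```text
11.95 [0.41413876 0.2856652  0.14418914] [-3.14141262e+00 -1.99841875e-03 -2.79293314e+00] 0.23625178258335536 34.73586022853851
```

View pics/w4.png

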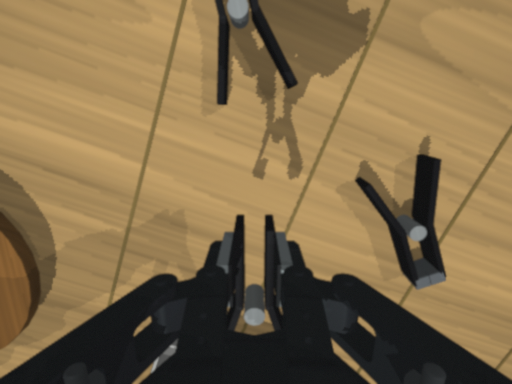

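Run:
```python
from h import *
o=get_obs();T=np.array(o["tcp_pos"]);Rt=R.from_euler('xyz',o["eef_rot"]).as_matrix()
for n,u,v,z in(("pintop",254,318,.015),("pinbot",254,288,-.007),("tailL",240,216,.015),("tailR",269,216,.015)):
    print(n,(Rt.T@(onz("wrist",u,v,T[2]+z,o)-T)).round(4))
```

```text
pintop [-0.0377  0.0006 -0.0151]
pinbot [-0.0342  0.0006  0.0069]
tailL [ 0.0244 -0.0063 -0.0149]
tailR [ 0.0243  0.0081 -0.0149]
```

apply_moves([
  [[-0.04, -0.6, 0], [0, 0, -0.1]],
  [[-0.04, -0.6, 0], [0, 0, -0.1]],
  [[-0.04, -0.6, 0], [0, 0, -0.1]],
  [[-0.04, -0.6, 0], [0, 0, -0.1]],
  [[-0.04, -0.6, 0], [0, 0, -0.1]],
  [[-0.04, -0.6, 0], [0, 0, -0.1]],
  [[-0.04, -0.6, 0], [0, 0, -0.1]],
  [[-0.04, -0.6, 0], [0, 0, -0.1]],
  [[-0.04, -0.6, 0], [0, 0, -0.1]],
  [[-0.04, -0.6, 0], [0, 0, 0]],
  [[-0.04, -0.6, 0], [0, 0, 0]],
  [[0, -0.6, 0], [0, 0, 0]],
  [[0, -0.06, -0.45], [0, 0, 0]],
  [[0, 0, -0.45], [0, 0, 0]],
  [[0, 0, -0.45], [0, 0, 0]],
  [[0, 0, 0], [0, 0, 0]],
  [[0, 0, 0], [0, 0, 0]],
])

```text
clock: 13.7
tcp_pos: [0.3919, -0.0765, 0.0773]
eef_rot: [3.14, -0.002, -2.872]
contact_force: [0.9, 0.3, -1.1]
opening: 0.232
finger_force: 34.8
```

Run:
```python
from h import *
o=get_obs();print(o["clock"],o["tcp_pos"],o["eef_rot"],o["opening"],o["finger_force"])
w=capture("scene");t=capture("top")
a=cv2.resize(w[150:270,170:300],None,fx=4,fy=4,interpolation=cv2.INTER_CUBIC)
b=cv2.resize(t[140:260,245:320],None,fx=4,fy=4,interpolation=cv2.INTER_CUBIC)
cv2.imwrite("pics/s5.png",np.hstack([a,b[:480]]))
```

```text
13.7 [ 0.39187584 -0.07647737  0.07726912] [ 3.13984546e+00 -2.27684207e-03 -2.87153344e+00] 0.23193105745099496 34.75918650627136
```

View pics/s5.png

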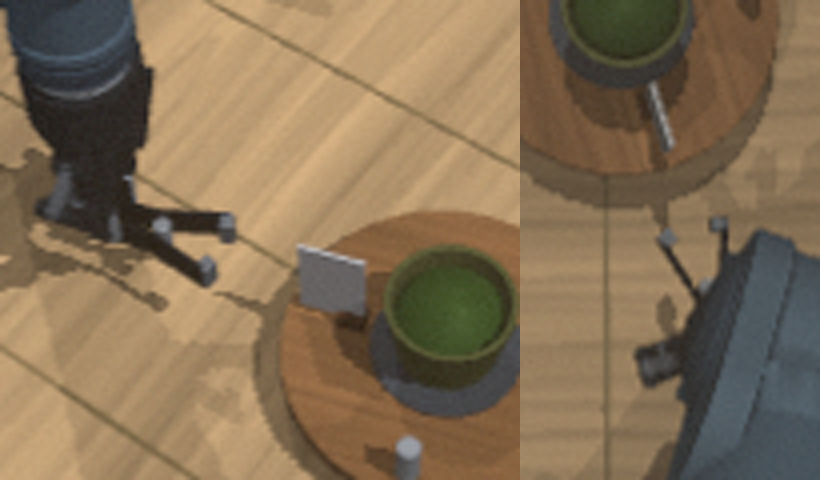

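Both jaws stand wide open in front of the card. The jaw tips are at (228,220)/(207,268) in the scene half and (148,236)/(199,224) in the top half. The card's top edge corner is at (299,247) and (150,148).

Run:
```python
from h import *
def tri(s,t):
    o1,d1=ray("scene",170+s[0]/4,150+s[1]/4);o2,d2=ray("top",245+t[0]/4,140+t[1]/4)
    d1=d1/np.linalg.norm(d1);d2=d2/np.linalg.norm(d2)
    a=np.linalg.lstsq(np.c_[d1,-d2],o2-o1,rcond=None)[0];p,q=o1+a[0]*d1,o2+a[1]*d2
    return (p+q)/2,np.linalg.norm(p-q)
L=tri((228,218),(148,236));Rr=tri((207,266),(199,224));K=tri((299,247),(150,149));P=tri((161,228),(185,286))
for n,x in zip(("L","R","card","pin"),(L,Rr,K,P)):print(n,x[0].round(4),x[1].round(4))
c=np.array([np.cos(.27),np.sin(.27)]);n=np.array([-c[1],c[0]])
for x in(L,Rr,P):
    d=(K[0]-x[0])[:2];print(d@c,d@n)
```

```text
L [ 0.4624 -0.0411  0.0973] 0.0045
R [ 0.4708 -0.0762  0.0907] 0.0051
card [ 0.5207 -0.0414  0.1135] 0.0057
pin [ 0.4273 -0.0677  0.0883] 0.0014
0.05611985971844451 -0.015823291870901566
0.05730702192296457 0.02017120161124834
0.09700674029706874 0.00044455602270519973
```

apply_moves([
  [[0.135, 0.038, 0], [0, 0, 0]],
  [[0.135, 0.038, 0], [0, 0, 0]],
  [[0.135, 0.038, 0], [0, 0, 0]],
  [[0.135, 0.038, 0], [0, 0, 0]],
  [[0.135, 0.038, 0], [0, 0, 0]],
  [[0.135, 0.038, 0], [0, 0, 0]],
  [[0.135, 0.038, 0], [0, 0, 0]],
  [[0.135, 0.038, 0], [0, 0, 0]],
  [[0.135, 0.038, 0], [0, 0, 0]],
  [[0.135, 0.038, 0], [0, 0, 0]],
  [[0, 0, 0], [0, 0, 0]],
  [[0, 0, 0], [0, 0, 0]],
  [[0, 0, 0], [0, 0, 0]],
])

```text
clock: 15.1
tcp_pos: [0.4601, -0.0579, 0.0777]
eef_rot: [3.141, -0.001, -2.872]
contact_force: [-0.0, 0.2, -0.8]
opening: 0.234
finger_force: 34.7
```

Run:
```python
from h import *
o=get_obs();print(o["clock"],o["tcp_pos"],o["eef_rot"],o["contact_force"],o["opening"],o["finger_force"])
w=capture("scene");t=capture("top")
a=cv2.resize(w[170:260,190:290],None,fx=5,fy=5,interpolation=cv2.INTER_CUBIC)
b=cv2.resize(t[140:230,255:315],None,fx=5,fy=5,interpolation=cv2.INTER_CUBIC)
cv2.imwrite("pics/s6.png",np.hstack([a,b]))
```

```text
15.1 [ 0.46008252 -0.0578796   0.0777257 ] [ 3.14125467e+00 -5.66094525e-04 -2.87171129e+00] [-0.00858302  0.19222564 -0.8451482 ] 0.2341592939991537 34.74872946739197
```

View pics/s6.png

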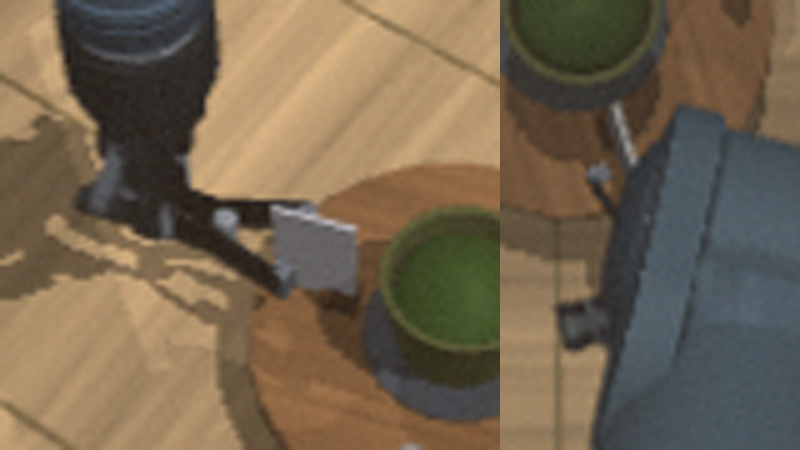

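The card edge sits between the open jaws. Near tip is at (287,270), far tip (308,208), pin (226,216) and the card's top edge corner (272,208). I'll do a quick numeric check, then hand in.

Run:
```python
from h import *
g=lambda u,v,z:onz("scene",190+u/5,170+v/5,z)
c=np.array([np.cos(.27),np.sin(.27)]);n=np.array([-c[1],c[0]])
K=g(272,208,.116)
for nm,x in dict(near=g(287,268,.092),far=g(308,207,.092),pin=g(226,216,.092)).items():
    d=(K-x)[:2];print(nm,x.round(4),d@c,d@n)
print(K)
```

```text
near [ 0.5412 -0.0543  0.092 ] -0.014180732716921624 0.017713917798640788
far [ 0.5285 -0.0174  0.092 ] -0.011718931816834087 -0.02127178822559434
pin [ 0.4962 -0.0467  0.092 ] 0.027194381550918335 -0.001632076237081379
[ 0.52283666 -0.04101144  0.116     ]
```

```bash
python3 -c "
from plant import hand_in
print(hand_in())"
```

```text
the job is handed in; nothing more can be done
None
```

I handed the job in at about 15 s; no verdict came back. By my last camera measurements the turntable is in its notch (about 1.57–1.60 rad), and the clip is held squeezed open and level around the card's free edge, which is about 27 mm ahead of the pin and 2 mm off the middle line. No contact force was felt, and the arm never went near the tray, rake or pot feet.

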